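Vent the noodle-dough press: scraper to its rack, bayonet lid held half-turned

TASK

The wooden-handled scraper lies across the mouth of the steel dough press: take it off and slide its blade flat, all the way home, into the slot of the wooden rack, and leave it there. Then set the bayonet lid into the press with its lugs through the two notches, push it fully down and twist it clockwise to half-way - its black bar in line with the two half-way pins, 45 degrees from the notches - so the press can vent. Finish still holding the lid at half-way against its return spring, never letting it reach the lock, and leave the spray bottle, bowl and cup alone.

Things in the scene. Friction and masses are not known exactly. Their poses are not given: they have to be found in the camera images.
- pot: the press: fixed upright steel cylinder 96 mm across, 110 mm high, on a 150 mm square plate 8 mm thick; low brass spigot on its +x side. Origin: centre of the underside, z up. Round pins out of its side (z 90, to 58 mm from the axis) at -45 and 135 deg from its +x mark half-way; wide blocks (to 58 mm) at -90 and 90 deg mark the lock
- pot_mouth (a point): centre of the press mouth, 110 mm above the pot's origin: top of a ledge 6 mm thick, inner diameter 64 mm, broken by two notches 20 mm wide on the pot's +x and -x. The lid's lugs (12 mm) drop through them, then turn clockwise (seen from above) under the ledge; a stop bars the other way. Turned by 180 deg the lid fits just as well
- catch (a joint): angle (rad) of the grey spring ring in the press that the lugs push: 0 at rest, grows clockwise. After about 0.12 rad of play it turns with the lid: about 0.66 with the lid half-way (45 deg from the notches), 1.47 at the lock (lid at 90 deg, end of travel). Its spring (0.10 Nm at rest, 0.17 half-way, 0.25 at the lock) turns the lid back when let go
- lid: bayonet lid, about 0.4 kg, standing on its plug. Origin: centre of the plug's underside, z up. Plug 54 mm diameter, 15.5 high; lugs on +x and -x to 38 mm from the axis, 12 wide, z 0 to 7; flange 88 mm diameter, z 15.5 to 21.5; black grip bar along x above the lugs, 76 long, 20 thick, z 21.5 to 55.5. Seated, its origin is 94.5 mm above the pot's; lugs stuck on the ledge: 15.5 mm higher
- scraper: scraper, about 0.12 kg, lying across the press mouth, handle jutting out on the robot's side. Origin: middle of the underside where blade and handle meet; +x to the blade's end, z up. Steel blade x 0 to 100 mm, 56 wide, z 0 to 3; wooden handle x -110 to 0, 22 wide, z 0 to 18. Centre of mass near x -17; grip near x -72, clear of the rim
- scraper_tip (a point): middle of the far end of the scraper blade (100 mm ahead of the scraper's origin)
- rack: fixed wooden slotted block, 143 mm long (x -85 to 58 mm), 100 mm wide, 66 mm high. Origin: on the underside, 85 mm behind the front edge of its lip; +x is the way in, its open side faces roughly to the robot. A lip 40 mm high reaches from x -85 to -20 mm; the slot goes in from there: floor at z 40 mm, 12 mm high, 66 mm wide, back wall at x = 50 mm (70 mm deep)
- rack_slot (a point): middle of the slot's mouth, on its floor (x -20 mm, z 40 mm of the rack)
- spray: bystander: white spray bottle, 76 mm diameter, 200 mm high; leave alone
- bowl: bystander: steel bowl 110 mm across, 45 mm high; leave alone
- cup: bystander: white cup 60 mm across, 65 mm high, between robot and press; leave alone
Not all that is in view belongs to the job. There is more than one size of the rack; the job needs the smallest.

How it is judged:
By the outcome, as a careful person would: the job done as asked, in the order asked, and still so for the second after the job is handed in, while the arm keeps its last pose, push and grip.
It also fails if it takes over 64 s, if anything falls off the work surface, if the arm or the gripper's body presses on something with over 40 N, if the wrist force passes 120 N, or if a joint passes its speed limit or range.

ROBOT

A 6-joint arm with a two-finger parallel gripper is mounted at the origin on the work surface. World frame = base frame: x ahead of the robot, y to its left, z up, the work surface at z = 0. Lengths are in mm, angles in rad, forces in N, time in s.
With the tool pointing down it reaches from about 350 to 975 mm from the base axis. Payload 7.1 kg.
Tool frame: the origin (TCP) lies midway between the tips of the shut fingers; the grasp point (between the pads) lies ctrl.tcp_to_grasp behind it (ctrl.tcp_to_grasp is the distance from the TCP to the grasp point, in mm); z points along the fingers, y is the direction in which the jaws open and shut (so a half turn about z gives the same grasp; the last joint's range is limited). The gripper opens to 88 mm and grips with 3 to 60 N. Pads are 20 mm wide; open, the fingers measure 115 mm over their backs; the gripper's body (75 mm by 178 mm) begins 61 mm behind the grasp point.
Start: joints at [-1.29, 0.423, 1.63, -0, 1.089, -0.019], TCP at [184.599, -597.1, 197.575] pointing down, gripper open.
Joint ranges: [-3, 3], [-0.9, 2.11], [0.09, 2.58], [-1.31, 4.45], [0.11, 2.69], [-2.54, 2.54]. Speed limits (rad/s): [2.39, 2.39, 3.01, 3.14, 3.14, 3.14].

INTERFACE

Orientations are given as a rotation vector (axis times angle).
In Python, from workcell import ctrl gives the robot as it stands.
- The arm moves only by the tool play_rows, never from a script. Its argument "increments" is text: rows parted by semicolons, each of 5 numbers parted by spaces: the opening, from 0 (shut) to 1 (fully open), then the shift along the world's x, y, z in m, then the turn about the world's z in degrees. A call has 1 to 20 rows; each row shifts and turns the commanded pose from where the row before left it; what a row does not reach is not made up. A row lasts 1/10 s, in which the tool goes at most 50 mm and 8.59 degrees, less where a joint would pass 70% of its speed; a pose out of reach is approached as far as the arm can. A call is refused whole if a number of a shift passes 0.05 or a number of a turn 8.59, either way. A call with a gripper value outside its range is refused whole. The fingers move at their own pace and stop on an object; the grip force is fixed at half the most. Time passes only in rows, so rows that do not move let the fingers close. It gives the time, the measured TCP pose, the force and the opening at its end, in the units of the state.
- ctrl.get_obs(): the state, without advancing time (a new reading comes with each control period).
- ctrl.get_image(name): name is "scene" or "top"; returns a dict with "img" (400x640x3 uint8, red, green, blue), "range_z" (400x640 float32, mm along the optical axis (not along the pixel's ray), 0 where there is no reading), "vertical_fov" (degrees; the focal length in pixels is half the picture's height over the tangent of half this angle, whatever the lens; pixels are square), "cx", "cy" (the principal point, pixels), "k1" (the pictures are not rectified: a ray, as slopes to the right and down, at radius r is drawn at 1 + k1 r^2 times it, then the intrinsics apply), "origin" and "attitude" of the camera in the world. Camera axes: x right, y down, z forward; pixel columns grow to the right and rows downward; lengths in mm; the calibration is good to about 2 mm. A picture is of the moment at which its call begins.
- ctrl.close_job(): hands the job in, once; it reports no verdict.
The state is a dict: "t": time; "qpos": joint angles; "qvel": joint speeds; "joint_torque": joint torques, N m; "ee_pos": TCP position; "orientation": TCP orientation; "ft_force": force on the tool from outside, world axes, zero at the start; "moment": the same for the moment, N m; "width": finger opening in mm.
Only numpy, scipy, OpenCV 4.12 (cv2) and the standard library are available. Lean on these libraries where they do the work, as an engineer would, in place of code of your own. Each camera call takes 0.05 s, during which the arm holds its last target. There are 200 camera calls.

## Working session

There is one attempt and no reset: what is moved stays moved. The work goes in short steps, Python scripts to look and compute and a tool call to move; the robot and the scene stay as the last step left them, time stands still between calls to the robot, and variables do not carry over. Pictures are saved under pics/ and viewed, on a budget of 10 in all, crops included, one or two more only if the job needs it, and the job is handed in when it is done.

Besides the shell and the picture viewer there is one more tool, called after "Request:" as name(argument=value, ...) on one line, values as JSON. play_rows: Moves the arm, as the interface text tells. Its arguments: {"type":"object","properties":{"increments":{"type":"string"}},"required":["increments"]}

```bash
ls; mkdir -p pics
cat > h.py <<'E'
import numpy as np, cv2
from scipy.spatial.transform import Rotation as R
from workcell import ctrl
def cam(n):
    d=ctrl.get_image(n); return d
def f_(d): return 200/np.tan(np.radians(d['vertical_fov'])/2)
def att(d):
    a=np.array(d['attitude'],float)
    return a if a.shape==(3,3) else R.from_rotvec(a).as_matrix() if a.size==3 else None
def pts(d,uv):
    """undistorted slopes -> world ray dirs (z_cam=1)"""
    uv=np.atleast_2d(uv).astype(float); f=f_(d)
    K=np.array([[f,0,d['cx']],[0,f,d['cy']],[0,0,1]])
    s=cv2.undistortPointsIter(uv.reshape(-1,1,2),K,np.array([d['k1'],0,0,0.]),None,None,(3,50,1e-9)).reshape(-1,2)
    return np.c_[s,np.ones(len(s))]@att(d).T
def plane(d,uv,z):
    r=pts(d,uv); o=np.array(d['origin']); return o+r*((z-o[2])/r[:,2])[:,None]
def cloud(d):
    v,u=np.mgrid[0:400,0:640]; r=pts(d,np.c_[u.ravel(),v.ravel()])
    return (np.array(d['origin'])+r*d['range_z'].reshape(-1,1)).reshape(400,640,3)
E
python3 - <<'E'
from h import *
import pickle
for n in('scene','top'):
    d=cam(n); print(n,{k:v for k,v in d.items() if k not in('img','range_z')})
    cv2.imwrite(f'pics/{n}0.png',d['img'][:,:,::-1]); pickle.dump(d,open(n+'0.pkl','wb'))
print(ctrl.get_obs(),ctrl.tcp_to_grasp)
E
```

```text
pics
scene {'vertical_fov': 54.18173485091617, 'cx': 324.9631795686899, 'cy': 201.21216259934286, 'k1': -0.04664888641584268, 'origin': array([1418.32565109, -145.86155055,  668.07827571]), 'attitude': array([-1.66863086, -1.54646299,  0.83904896])}
top {'vertical_fov': 53.41819183754113, 'cx': 314.96273192434126, 'cy': 193.8510350035733, 'k1': -0.0864388960771001, 'origin': array([ 528.01025144,  -77.98241188, 1026.10137366]), 'attitude': array([-2.23664977,  2.18106379, -0.07185056])}
{'t': 0.1, 'qpos': array([-1.29002328e+00,  4.23747240e-01,  1.63058623e+00, -1.43098679e-05,
        1.08862996e+00, -1.89894821e-02]), 'qvel': array([ 0.00019421, -0.00114757, -0.00193854,  0.00114134,  0.00048373,
        0.00097647]), 'joint_torque': array([-2.75456323e-04, -5.45617747e+01, -2.74323642e+01,  6.45002956e-02,
        1.88467460e-02, -2.79426632e-05]), 'ee_pos': array([ 184.43761552, -596.60935694,  196.90093736]), 'orientation': array([-3.10502792e+00, -4.68912531e-01,  3.00642598e-04]), 'ft_force': array([-0.22727748,  0.42927399, -0.62443305]), 'moment': array([ 0.0205193 ,  0.04048113, -0.0240798 ]), 'width': 87.6259203535675} 18.700000000000003
```

View pics/top0.png

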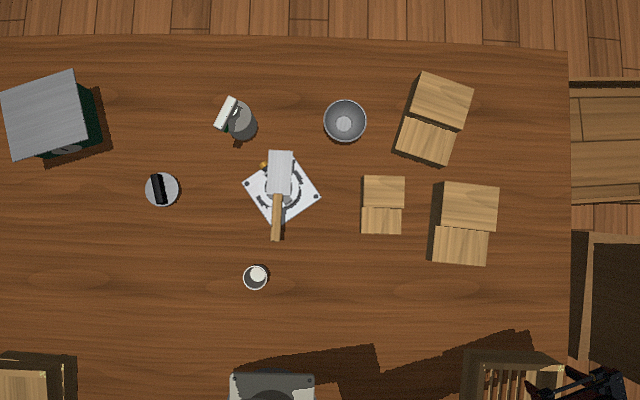

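View pics/scene0.png

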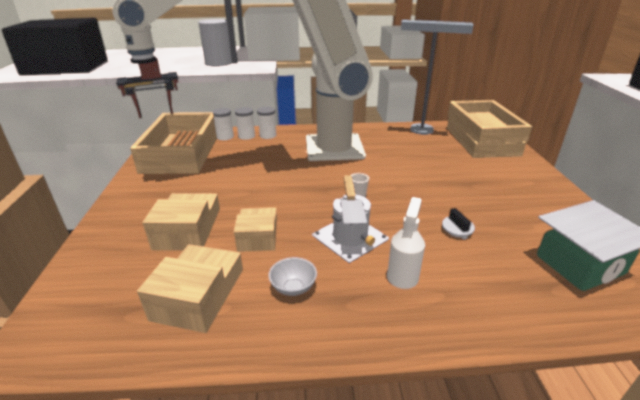

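The top view shows the scraper handle at (277,218), blade at (279,172), press plate at (281,192) and brass spigot at (263,164). The lid is at (162,189), the cup at (256,277), and the smallest rack at (383,205) with its lip facing the robot. The scene view agrees.

```bash
cat > m.py <<'E'
from h import *
def rect(P):
    c,(w,h),a=cv2.minAreaRect(P[:,:2].astype(np.float32)); b=cv2.boxPoints((c,(w,h),a))
    e1,e2=b[1]-b[0],b[2]-b[1]; e=e1 if np.hypot(*e1)>np.hypot(*e2) else e2
    return np.round(c,1),np.round(sorted((w,h)),1),round(np.degrees(np.arctan2(e[1],e[0])),2)
E
python3 - <<'E'
from m import *
import pickle
d=pickle.load(open('top0.pkl','rb')); C=cloud(d); hsv=cv2.cvtColor(d['img'],cv2.COLOR_RGB2HSV)
def reg(u0,u1,v0,v1,z0,z1,m=None):
    k=np.zeros((400,640),bool);k[v0:v1,u0:u1]=1
    k&=(C[...,2]>z0)&(C[...,2]<z1)
    if m is not None:k&=m
    n,l,s,_=cv2.connectedComponentsWithStats(k.astype(np.uint8)); 
    i=1+np.argmax(s[1:,4]); return l==i
def show(n,k):
    P=C[k]; print(n,k.sum(),'rect',*rect(P),'medz',np.median(P[:,2]).round(1),'mean',P.mean(0).round(1))
print('table z',np.median(C[300:320,300:400,2]))
show('rack top',reg(350,415,165,245,56,80)); show('rack lip',reg(350,415,165,245,30,50)); show('rack all',reg(350,415,165,245,30,80))
sat=hsv[...,1]
show('handle',reg(262,292,185,250,112,145,sat>80)); show('blade',reg(262,298,140,200,104,122,sat<70))
show('lid flange+',reg(140,185,165,215,12,80)); show('lid bar',reg(140,185,165,215,40,70))
k=reg(235,330,145,235,3,14); show('plate',k)
br=(hsv[...,0]>10)&(hsv[...,0]<30)&(sat>150)
kk=np.zeros((400,640),bool);kk[155:172,255:272]=br[155:172,255:272];show('spigot',kk)
show('cup',reg(235,275,260,295,50,80)); show('bowl',reg(320,370,95,145,35,60)); show('spray',reg(200,265,85,150,60,220))
k=reg(235,330,145,235,95,125);
E
```

```text
table z -0.9770907653075938
rack top 1326 rect [ 582.7 -264.3] [ 78.5 101.8] 89.65 medz 65.3 mean [ 582.6 -263.6   65.3]
rack lip 1091 rect [ 548.7 -264.2] [102.1 140.8] -0.5 medz 39.2 mean [ 513.5 -261.3   39.2]
rack all 2426 rect [ 550.1 -264.2] [102.  143.5] -0.13 medz 62.9 mean [ 551.4 -262.4   53.5]
handle 442 rect [512.5  -9.2] [ 22.1 106.4] 0.86 medz 127.1 mean [511.4  -9.9 126.9]
blade 1317 rect [612.6 -13.3] [ 81.4 115.4] 1.49 medz 112.1 mean [610.1 -13.2 111.9]
lid flange+ 903 rect [574.  292.6] [82.9 87.6] -60.9 medz 22.4 mean [574.5 288.8  31.9]
lid bar 282 rect [574.8 292.1] [21.1 74.1] 13.64 medz 54.9 mean [576.  291.1  53.7]
plate 862 rect [577.8 -67.3] [ 91.4 176.8] -9.46 medz 7.3 mean [570.9 -60.6   7.4]
spigot 156 rect [5.921e+02 2.000e-01] [ 49.3 196.1] 36.52 medz 0.2 mean [651.3  43.   18.7]
cup 171 rect [366.3  42.9] [57.8 58.2] 14.41 medz 63.2 mean [363.6  44.5  62. ]
bowl 369 rect [ 759.2 -167.4] [107.2 107.7] 64.61 medz 42.5 mean [ 765.4 -169.8   42. ]
spray 1135 rect [733.9  85.8] [50.1 89.8] -24.85 medz 139.6 mean [732.5  87.6 150.2]
```

Run:
```python
from m import *
import pickle
d=pickle.load(open('top0.pkl','rb')); C=cloud(d); hsv=cv2.cvtColor(d['img'],cv2.COLOR_RGB2HSV);S=hsv[...,1]
def box(u0,u1,v0,v1):
    k=np.zeros((400,640),bool);k[v0:v1,u0:u1]=1;return k
def line(P):
    l=cv2.fitLine(P[:,:2].astype(np.float32),cv2.DIST_HUBER,0,.01,.01).ravel(); return l.round(4),np.degrees(np.arctan2(l[1],l[0])).round(2)
h=box(262,292,185,250)&(C[...,2]>118)&(C[...,2]<140)
print('handle',line(C[h]),rect(C[h]), h.sum())
for v in range(190,242,6):
    u=np.where(h[v])[0]; 
    if len(u):print(v,u.min(),u.max(),C[v,u].mean(0).round(1))
b=box(262,298,140,192)&(C[...,2]>107)&(C[...,2]<118)&(S<70)
for v in range(144,192,3):
    u=np.where(b[v])[0]
    if len(u):print('b',v,u.min(),u.max(),C[v,u.min()].round(1),C[v,u.max()].round(1),C[v,(u.min()+u.max())//2].round(1))
p=box(235,330,145,235)&(C[...,2]>4)&(C[...,2]<11)&(S<70)
print('plate',rect(C[p]),cv2.boxPoints(cv2.minAreaRect(C[p][:,:2].astype(np.float32))).round(1).tolist())
br=box(250,275,155,175)&(hsv[...,0]>10)&(hsv[...,0]<30)&(S>120)&(C[...,2]>12)&(C[...,2]<60)
print('spig',br.sum(),C[br].mean(0).round(1))
rim=box(245,315,145,215)&(C[...,2]>100)&(C[...,2]<112)
cc=C[rim]; print('rim',cv2.minEnclosingCircle(cc[:,:2].astype(np.float32)))
l=box(140,185,165,215)
f=l&(C[...,2]>16)&(C[...,2]<28);print('flange',cv2.minEnclosingCircle(C[f][:,:2].astype(np.float32)))
q=l&(C[...,2]>48)&(C[...,2]<62);print('bar',line(C[q]),rect(C[q]),C[q][:,2].mean())
im=cv2.resize(d['img'][135:255,225:345],(720,720),interpolation=cv2.INTER_CUBIC);cv2.imwrite('pics/c1.png',im[:,:,::-1])
```

```text
handle (array([ 9.999000e-01, -1.390000e-02,  5.128822e+02, -9.951100e+00],
      dtype=float32), np.float32(-0.8)) (array([513.8, -10.2]), array([ 22.2, 109.4]), np.float32(-1.67)) 451
196 273 281 [561.1 -10.4 127.6]
202 273 281 [547.5 -10.8 127. ]
208 273 281 [534.  -11.2 126.9]
214 272 280 [520.4  -9.3 126.9]
220 272 280 [506.9  -9.7 127.6]
226 271 280 [493.3  -8.9 126.9]
232 271 280 [479.8  -9.2 126.4]
238 271 280 [466.3  -9.6 126.9]
b 150 269 288 [667.7  12.5 111.1] [668.4 -31.6 114.3] [667.9  -8.5 113.2]
b 153 269 291 [660.9  12.4 109.7] [662.2 -38.6 110. ] [661.1 -13.3 113.3]
b 156 269 291 [653.7  12.  111.7] [654.9 -38.9 112.6] [654.5 -13.3 110.6]
b 159 269 291 [647.   12.  109.2] [647.9 -39.1 112.9] [647.  -13.8 114.4]
b 162 268 291 [639.5  13.7 112.9] [640.5 -39.4 115.8] [640.5 -11.4 110. ]
b 165 268 291 [632.3  13.3 114.9] [633.9 -39.5 113.4] [633.2 -11.8 113.2]
b 168 268 291 [625.7  13.4 112.4] [627.2 -39.6 111.1] [626.2 -12.1 113.6]
b 171 268 290 [618.9  13.3 111.1] [619.8 -37.7 115. ] [619.6 -12.1 110.4]
b 174 264 293 [611.7  22.3 111.3] [613.6 -44.5 109.3] [612.2 -10.3
[... 242 characters left out ...]
7 [583.9  26.1 110.4] [585.6 -54.7 115.6] [584.7 -13.2 112.5]
b 189 262 297 [576.9  25.9 110.4] [579.  -54.7 110.3] [577.8 -13.4 112.3]
plate (array([583.3, -11. ]), array([147.8, 148.6]), np.float32(36.14)) [[479.70001220703125, 4.900000095367432], [566.7999877929688, -114.5], [686.9000244140625, -26.899999618530273], [599.7000122070312, 92.5]]
spig 44 [641.9  32.8  45.5]
rim ((601.0882568359375, -13.31920337677002), 71.62519836425781)
flange ((575.8802490234375, 293.5076904296875), 44.116737365722656)
bar (array([9.641000e-01, 2.654000e-01, 5.756768e+02, 2.916861e+02],
      dtype=float32), np.float32(15.39)) (array([574.9, 291.9]), array([20.4, 74.2]), np.float32(15.21)) 54.81169926020918
```

View pics/c1.png

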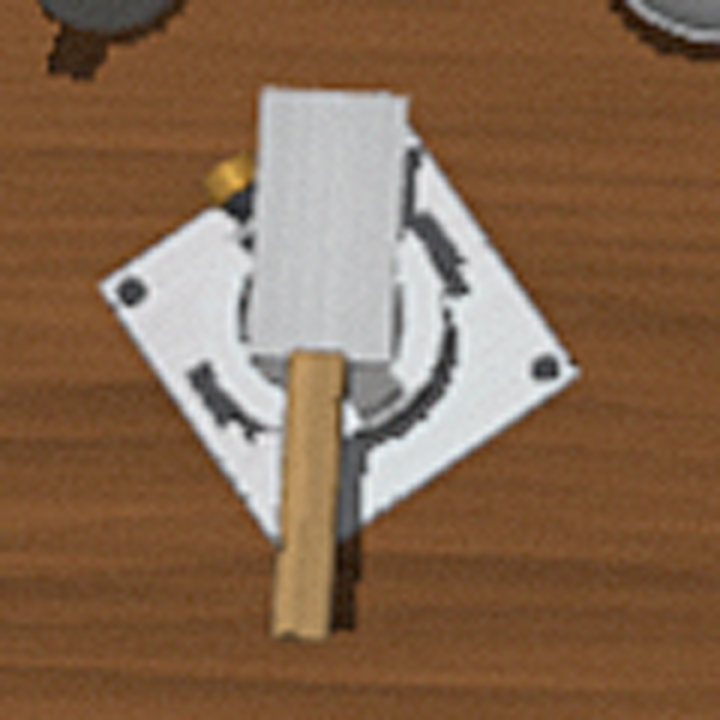

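Estimates: press (583,-11), yaw 36.3°. Scraper origin (569,-11), yaw -1.2°. Rack slot mouth (543,-264), yaw -0.3°. Lid (575.3,292), bar yaw 15.2°. First move: go above the scraper handle.

Request:
play_rows(increments="1 0.0156 0.0294 0 -0.92;1 0.0156 0.0294 0 -0.92;1 0.0156 0.0294 0 -0.92;1 0.0156 0.0294 0 -0.92;1 0.0156 0.0294 0 -0.92;1 0.0156 0.0294 0 -0.92;1 0.0156 0.0294 0 -0.92;1 0.0156 0.0294 0 -0.92;1 0.0156 0.0294 0 -0.92;1 0.0156 0.0294 0 -0.92;1 0.0156 0.0294 0 -0.92;1 0.0156 0.0294 0 -0.92;1 0.0156 0.0294 0 -0.92;1 0.0156 0.0294 0 -0.92;1 0.0156 0.0294 0 -0.92;1 0.0156 0.0294 0 -0.92;1 0.0156 0.0294 0 -0.92;1 0.0156 0.0294 0 -0.92;1 0.0156 0.0294 0 -0.92;1 0.0156 0.0294 0 -0.92")

```text
t: 2.1
ee_pos: [496.8, -7.7, 197.4]
orientation: [3.141, -0.034, -0.001]
ft_force: [-0.0, 0.2, 0.8]
width: 87.9
```

Request:
play_rows(increments="1 0 0 0 0;1 0 0 -0.025 0;1 0 0 -0.025 0;1 0 0 -0.025 0;1 0 0 -0.02 0;1 0 0 0 0;1 0 0 0 0")

```text
t: 2.8
ee_pos: [496.2, -9.5, 102.6]
orientation: [-3.141, 0.034, 0.002]
ft_force: [-0.1, -1.1, 0.2]
width: 88.0
```

Request:
play_rows(increments="1 0 0 -0.004 0;0 0 0 0 0;0 0 0 0 0;0 0 0 0 0;0 0 0 0 0;0 0 0 0 0;0 0 0 0 0;0 0 0 0.01 0;0 0 0 0.02 0;0 0 0 0.03 0;0 0 0 0.03 0;0 0 0 0.02 0;0 0 0 0 0;0 0 0 0 0")

```text
t: 4.2
ee_pos: [496.5, -9.1, 208.8]
orientation: [3.141, -0.033, 0.001]
ft_force: [0.8, 0.5, -0.1]
width: 0.7
```

```bash
cat > scr.py <<'E'
from m import *
import sys
def scraper(zmin=150,xy=(440,720,-150,120)):
    d=cam('top'); C=cloud(d); S=cv2.cvtColor(d['img'],cv2.COLOR_RGB2HSV)[...,1]
    return d,C,S
E
python3 - <<'E'
from scr import *
d,C,S=scraper(); o=ctrl.get_obs(); print(o['ee_pos'].round(1),o['orientation'].round(4),o['width'],o['ft_force'].round(1))
k=(C[...,0]>545)&(C[...,0]<760)&(abs(C[...,1]+10)<70)&(C[...,2]>150)&(C[...,2]<260)&(S<80)
n,l,s,_=cv2.connectedComponentsWithStats(k.astype(np.uint8)); k=l==1+np.argmax(s[1:,4]); P=C[k]
print(k.sum(),rect(P),P.min(0),P.max(0)); A=np.c_[P[:,:2],np.ones(len(P))]; print('plane',np.linalg.lstsq(A,P[:,2],rcond=None)[0])
cv2.imwrite('pics/c2.png',cv2.resize(d['img'][100:260,180:420],(720,480))[:,:,::-1])
E
```

```text
[496.   -9.1 208. ] [-3.1413e+00  3.3500e-02  1.3000e-03] 0.4200239680542473 [-0.8  0.9 -0.7]Traceback (most recent call last):
  File "<stdin>", line 4, in <module>
    return _wrapfunc(a, 'argmax', axis=axis, out=out, **kwds)
    return bound(*args, **kwds)
ValueError: attempt to get argmax of an empty sequence
```

The fingers shut on nothing, so I'll look before retrying.

Run:
```python
from h import *
d=cam('top'); e=cam('scene')
a=cv2.resize(d['img'][120:270,200:360],(640,600)); b=cv2.resize(e['img'][130:280,270:430],(640,600))
cv2.imwrite('pics/c3.png',cv2.resize(np.hstack([a,b]),(800,375))[:,:,::-1])
import pickle; pickle.dump((d,e),open('p3.pkl','wb'))
```

```text
(no output)
```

View pics/c3.png

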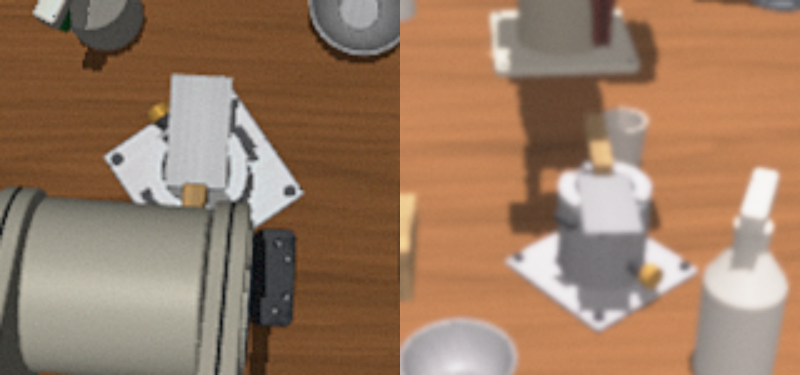

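Run:
```python
from m import *
import pickle
d,e=pickle.load(open('p3.pkl','rb'))
def proj(d,p):
    c=(np.array(p,float)-d['origin'])@att(d); s=c[:2]/c[2]; s=s*(1+d['k1']*(s@s)); return (s*f_(d)+[d['cx'],d['cy']]).round(1)
for p in([496,-9,208],[496,-9,227],[496,-9,290],[497,-10,128],[569,-11,113],[670,-13,113]):print(p,proj(d,p),proj(e,p))
C=cloud(d);S=cv2.cvtColor(d['img'],cv2.COLOR_RGB2HSV)[...,1]
for v in range(150,200,6):print(v,[tuple(C[v,u].round(0).astype(int)) for u in (266,268,279,291,293)])
a=cv2.resize(e['img'][40:240,250:450],(600,600));cv2.imwrite('pics/c4.png',a[:,:,::-1])
```

```text
[496, -9, 208] [272.5 226.1] [349.7 155.8]
[496, -9, 227] [271.7 226.5] [349.9 149.3]
[496, -9, 290] [268.7 227.8] [350.8 126.6]
[497, -10, 128] [276.  224.4] [348.3 182.2]
[569, -11, 113] [277.8 192.8] [351.2 201.1]
[670, -13, 113] [280.  149.2] [356.  223.9]
150 [(np.int64(684), np.int64(31), np.int64(1)), (np.int64(684), np.int64(26), np.int64(1)), (np.int64(668), np.int64(-11), np.int64(114)), (np.int64(686), np.int64(-34), np.int64(0)), (np.int64(687), np.int64(-39), np.int64(-3))]
156 [(np.int64(669), np.int64(31), np.int64(-2)), (np.int64(669), np.int64(26), np.int64(-2)), (np.int64(654), np.int64(-11), np.int64(112)), (np.int64(655), np.int64(-39), np.int64(115)), (np.int64(670), np.int64(-40), np.int64(8))]
162 [(np.int64(648), np.int64(25), np.int64(46)), (np.int64(640), np.int64(14), np.int64(112)), (np.int64(640), np.int64(-12), np.int64(113)), (np.int64(641), np.int64(-39), np.int64(113)), (np.int64(654), np.int64(-40), np.int64(5))]
168 [(np.int64(633), np.int64(25), np.int64(43)), (np.int64(626), np.int64(13), np.int64(113)), (np.int64(626), np.int64(-12), np.int64(111
[... 583 characters left out ...]
nt64(586), np.int64(19), np.int64(87)), (np.int64(584), np.int64(12), np.int64(111)), (np.int64(585), np.int64(-13), np.int64(113)), (np.int64(587), np.int64(-40), np.int64(89)), (np.int64(586), np.int64(-45), np.int64(109))]
192 [(np.int64(571), np.int64(19), np.int64(90)), (np.int64(570), np.int64(12), np.int64(114)), (np.int64(571), np.int64(-13), np.int64(110)), (np.int64(572), np.int64(-41), np.int64(107)), (np.int64(572), np.int64(-46), np.int64(107))]
198 [(np.int64(556), np.int64(16), np.int64(109)), (np.int64(557), np.int64(11), np.int64(111)), (np.int64(557), np.int64(-15), np.int64(127)), (np.int64(558), np.int64(-41), np.int64(111)), (np.int64(558), np.int64(-46), np.int64(111))]
```

View pics/c4.png

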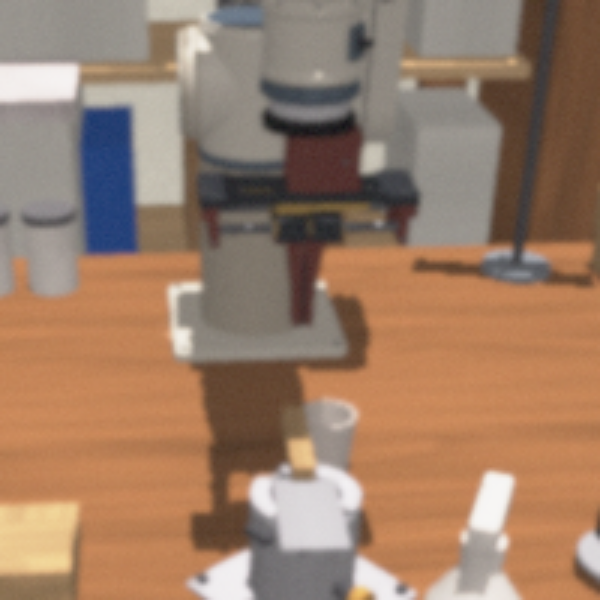

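Run:
```python
from m import *
import pickle
d,e=pickle.load(open('p3.pkl','rb'))
C=cloud(e)
for v in range(124,158,2):print(v,C[v,347:356:2].round(0).astype(int).tolist())
P=C[60:160,300:400].reshape(-1,3);k=(abs(P[:,0]-496)<60)&(P[:,2]>150);P=P[k];print(P[P[:,2].argsort()[:8]].round(0))
```

```text
124 [[506, -20, 301], [507, -15, 301], [493, -8, 296], [506, -5, 301], [506, 0, 301]]
126 [[507, -20, 296], [504, -15, 295], [495, -8, 291], [506, -5, 295], [507, 0, 296]]
128 [[507, -20, 291], [507, -15, 291], [506, -10, 290], [506, -5, 290], [504, 1, 289]]
130 [[507, -20, 286], [504, -14, 284], [504, -9, 284], [508, -5, 285], [509, 0, 286]]
132 [[504, -19, 279], [505, -14, 279], [506, -9, 280], [507, -4, 280], [508, 0, 280]]
134 [[507, -20, 275], [507, -14, 275], [506, -9, 274], [508, -4, 275], [-91, 97, 16]]
136 [[506, -19, 269], [507, -14, 269], [502, -9, 267], [506, -4, 269], [-78, 95, 13]]
138 [[508, -19, 264], [507, -14, 264], [506, -9, 263], [506, -4, 263], [-62, 93, 11]]
140 [[508, -19, 259], [509, -14, 259], [503, -8, 256], [511, -4, 260], [-35, 89, 14]]
142 [[510, -19, 254], [505, -13, 252], [508, -9, 253], [508, -4, 253], [-15, 86, 14]]
144 [[506, -19, 247], [509, -14, 248], [505, -8, 246], [505, -3, 246], [3, 84, 14]]
146 [[507, -19, 242], [508, -14, 242], [508, -8, 242], [503, -2, 239], [25, 80, 15]]
148 [[505, -18, 235], [504, -13, 234], [507, -8, 236], [505, -2, 235], [44, 78, 16]]
150 [[53, 45, 13], [56, 53, 13], [58, 60, 14], [56, 68, 13], [58, 76, 14]]
152 [[72, 43, 13], [69, 51, 11], [75, 58, 14], [69, 67, 11], [73, 74, 13]]
154 [[90, 41, 14], [88, 49, 12], [91, 56, 14], [88, 64, 12], [88, 72, 11]]
156 [[106, 39, 13], [106, 46, 13], [107, 54, 13], [104, 62, 11], [113, 68, 15]]
[[502. -10. 234.]
 [504. -13. 234.]
 [505.  -2. 235.]
 [505. -18. 235.]
 [507.  -5. 236.]
 [507.  -8. 236.]
 [501. -10. 236.]
 [507. -16. 236.]]
```

Scene depth puts the shut fingertips at z≈233 while the TCP reads 208. The real tips are about 25 mm above the reported TCP, so the first grasp only skimmed the handle top. I'll retry with the TCP 25 mm lower.

Request:
play_rows(increments="1 0 0 0 0;1 0 0 0 0;1 0 0 0 0;1 0 0 0 0;1 0 0 0 0;1 0 0 -0.03 0;1 0 0 -0.03 0;1 0 0 -0.03 0;1 0 0 -0.02 0;1 0 0 -0.02 0;1 0 0 0 0;1 0 0 0 0")

```text
t: 5.55
ee_pos: [496.6, -9.1, 78.7]
orientation: [-3.141, 0.034, 0.001]
ft_force: [0.2, 0.8, 0.3]
width: 87.4
```

Request:
play_rows(increments="0 0 0 0 0;0 0 0 0 0;0 0 0 0 0;0 0 0 0 0;0 0 0 0 0;0 0 0 0 0")

```text
t: 6.15
ee_pos: [496.6, -9.1, 78.7]
orientation: [-3.141, 0.034, -0.0]
ft_force: [-0.1, 0.3, 0.2]
width: 43.5
```

Request:
play_rows(increments="0 0 0 0 0;0 0 0 0 0;0 0 0 0 0;0 0 0 0 0;0 0 0 0 0")

```text
t: 6.65
ee_pos: [496.6, -9.1, 78.5]
orientation: [3.141, -0.034, -0.0]
ft_force: [-1.4, 0.3, 0.2]
width: 21.7
```

Gripped at 21.7 mm. The first miss was also due to slow fingers. Lifting and measuring.

Request:
play_rows(increments="0 0 0 0.01 0;0 0 0 0.02 0;0 0 0 0.03 0;0 0 0 0.03 0;0 0 0 0.02 0;0 0 0 0 0;0 0 0 0 0;0 0 0 0 0")

```text
t: 7.45
ee_pos: [495.5, -9.1, 187.4]
orientation: [-3.141, 0.034, 0.004]
ft_force: [0.0, 0.5, -1.2]
width: 21.7
```

```bash
cat > meas.py <<'E'
from m import *
def blade(lo,hi,cx,cy,zmin,zmax):
    for n in('top','scene'):
        d=cam(n); C=cloud(d); S=cv2.cvtColor(d['img'],cv2.COLOR_RGB2HSV)[...,1]
        k=(C[...,0]>lo)&(C[...,0]<hi)&(abs(C[...,1]-cy)<60)&(C[...,2]>zmin)&(C[...,2]<zmax)&(S<70)
        N,l,s,_=cv2.connectedComponentsWithStats(k.astype(np.uint8)); k=l==1+np.argmax(s[1:,4]); P=C[k]
        A=np.c_[P[:,:2]-[cx,cy],np.ones(len(P))]; print(n,k.sum(),rect(P),'x',np.percentile(P[:,0],[1,99]).round(1),'plane',np.linalg.lstsq(A,P[:,2],rcond=None)[0].round(4))
def tip(e,p):
    C=cloud(e); P=C.reshape(-1,3); k=(abs(P[:,0]-p[0])<25)&(abs(P[:,1]-p[1])<45)&(P[:,2]>p[2]-30)&(P[:,2]<p[2]+90); P=P[k]; return np.percentile(P[:,2],[0,1,3]).round(1)
E
python3 - <<'E'
from meas import *
o=ctrl.get_obs(); print(o['ee_pos'].round(1),o['width'],o['ft_force'].round(2),o['moment'].round(2))
blade(565,760,620,-11,160,260)
d,e=cam('top'),cam('scene')
C=cloud(e);v=(abs(C[...,0]-506)<8)&(abs(C[...,1]+9)<60)&(C[...,2]>165)&(C[...,2]<300)
P=C[v];
for z in range(165,300,8):
    q=P[(P[:,2]>=z)&(P[:,2]<z+8)]
    if len(q):print(z,len(q),q[:,1].min().round(),q[:,1].max().round())
E
```

```text
[495.5  -9.1 187.4] 21.686803084401728 [ 0.01  0.51 -1.18] [0.   0.05 0.02]
top 1336 (array([616.3, -12.2]), array([ 55.8, 103.4]), np.float32(-1.37)) x [566.8 666.7] plane [-4.800000e-03  3.100000e-03  2.209891e+02]
scene 521 (array([616.3, -13.5]), array([ 56. , 101.8]), np.float32(-1.39)) x [566.  665.8] plane [-8.800000e-03  2.800000e-03  2.222524e+02]
213 14 -30.0 9.0
221 16 -30.0 9.0
229 26 -30.0 8.0
237 38 -31.0 10.0
245 25 -32.0 10.0
253 23 -32.0 12.0
261 35 -34.0 12.0
269 33 -35.0 14.0
277 31 -35.0 16.0
285 21 -47.0 15.0
293 3 -47.0 2.0
```

Request:
play_rows(increments="0 -0.01 -0.02 0 0.11;0 -0.0144 -0.0254 0 0.11;0 -0.0144 -0.0254 0 0.11;0 -0.0144 -0.0254 0 0.11;0 -0.0144 -0.0254 0 0.11;0 -0.0144 -0.0254 0 0.11;0 -0.0144 -0.0254 0 0.11;0 -0.0144 -0.0254 0 0.11;0 -0.0144 -0.0254 0 0.11;0 -0.0144 -0.0254 0 0.11;0 -0.004 -0.0054 0 0;0 0 0 -0.03 0;0 0 0 -0.04 0;0 0 0 -0.04 0;0 0 0 -0.04 0;0 0 0 0 0;0 0 0 0 0;0 0 0 0 0")

```text
t: 9.45
ee_pos: [354.3, -263.8, 40.2]
orientation: [3.14, -0.003, 0.004]
ft_force: [-0.1, 0.4, -0.9]
width: 21.4
```

Run:
```python
from meas import *
o=ctrl.get_obs(); print(o['ee_pos'].round(1),o['orientation'].round(3),o['width'],o['ft_force'].round(2))
blade(410,640,480,-264,58,85)
```

```text
[ 354.3 -263.8   40.2] [ 3.14e+00 -3.00e-03  4.00e-03] 21.398525385135105 [-0.09  0.36 -0.87]
top 1005 (array([ 474.5, -262.3]), array([ 56.5, 103.5]), np.float32(0.82)) x [423.4 525.9] plane [-4.00000e-04  1.70000e-03  7.39415e+01]
scene 419 (array([ 472.9, -263.2]), array([ 56.2, 106.8]), np.float32(-0.17)) x [420.6 525.2] plane [-6.90000e-03  3.20000e-03  7.60787e+01]
```

Request:
play_rows(increments="0 0 -0.001 -0.015 0;0 0 0 -0.012 0;0 0 0 0 0;0 0 0 0 0;0 0.01 0 0 0;0 0.01 0 0 0;0 0.01 0 0 0;0 0.01 0 0 0;0 0.01 0 0 0;0 0 0 0 0")

```text
t: 10.55
ee_pos: [404.9, -264.4, 11.7]
orientation: [3.141, -0.002, 0.002]
ft_force: [1.1, -0.8, -1.4]
width: 21.9
```

Request:
play_rows(increments="0 0.01 0 0 0;0 0.01 0 0 0;0 0.007 0 0 0;0 0.003 0 0 0;0 0.002 0 0 0;0 0.002 0 0 0;0 0 0 0 0;0 0 0 0 0")

```text
t: 11.35
ee_pos: [436.8, -264.0, 11.5]
orientation: [-3.141, 0.004, 0.0]
ft_force: [-0.0, 0.7, -1.8]
width: 21.5
```

Request:
play_rows(increments="0 0.002 0 -0.001 0;0 0.002 0 -0.001 0;0 0.001 0 0 0;0 0 0 0 0")

```text
t: 11.75
ee_pos: [440.6, -263.6, 9.1]
orientation: [-3.14, 0.003, 0.004]
ft_force: [-4.4, -0.6, 0.1]
width: 21.9
```

Request:
play_rows(increments="0 0.001 0 0 0;0 0.001 0 0 0;0 0 0 0 0")

```text
t: 12.05
ee_pos: [440.5, -263.0, 8.7]
orientation: [-3.139, 0.004, 0.01]
ft_force: [-10.7, -2.9, 1.8]
width: 22.0
```

Request:
play_rows(increments="0 0.001 0 -0.001 0;0 0 0 -0.0005 0;0 0 0 0 0")

```text
t: 12.35
ee_pos: [440.8, -262.9, 8.3]
orientation: [-3.139, 0.004, 0.011]
ft_force: [-16.3, -1.2, 16.9]
width: 21.8
```

Run:
```python
from meas import *
o=ctrl.get_obs(); print(o['ee_pos'].round(1),o['orientation'].round(3),o['width'],o['ft_force'].round(2))
d=cam('top');e=cam('scene')
for n,d in(('t',d),('s',e)):
    C=cloud(d);S=cv2.cvtColor(d['img'],cv2.COLOR_RGB2HSV)[...,1]
    k=(C[...,0]>470)&(C[...,0]<560)&(abs(C[...,1]+264)<33)&(C[...,2]>36)&(C[...,2]<60)&(S<70); P=C[k]
    if len(P):print(n,len(P),P.min(0),P.max(0),np.median(P[:,2]))
```

```text
[ 440.8 -262.9    8.3] [-3.139  0.004  0.011] 21.783085702207103 [-16.28  -1.16  16.95]
t 298 [ 508.27952785 -292.07072722   36.31863492] [ 543.12902449 -234.90800336   54.66689298] 42.16281200797067
```

Request:
play_rows(increments="0 0 0 0.001 0;1 0 0 0 0;1 0 0 0 0;1 0 0 0 0;1 0 0 0 0;1 0 0 0 0;1 0 0 0 0;1 0 0 0 0;1 0 0 0.03 0;1 0 0 0.05 0;1 0 0 0.05 0;1 0 0 0.05 0;1 0 0 0 0")

```text
t: 13.75
ee_pos: [448.8, -266.4, 195.8]
orientation: [3.135, -0.003, 0.016]
ft_force: [0.3, -0.5, 0.8]
width: 87.8
```

Request:
play_rows(increments="1 0.0065 0.0278 0 0.77;1 0.0065 0.0278 0 0.77;1 0.0065 0.0278 0 0.77;1 0.0065 0.0278 0 0.77;1 0.0065 0.0278 0 0.77;1 0.0065 0.0278 0 0.77;1 0.0065 0.0278 0 0.77;1 0.0065 0.0278 0 0.77;1 0.0065 0.0278 0 0.77;1 0.0065 0.0278 0 0.77;1 0.0065 0.0278 0 0.77;1 0.0065 0.0278 0 0.77;1 0.0065 0.0278 0 0.77;1 0.0065 0.0278 0 0.77;1 0.0065 0.0278 0 0.77;1 0.0065 0.0278 0 0.77;1 0.0065 0.0278 0 0.77;1 0.0065 0.0278 0 0.77;1 0.0065 0.0278 0 0.77;1 0 0 0 0")

```text
t: 15.75
ee_pos: [568.8, 266.9, 188.1]
orientation: [-3.115, -0.401, -0.0]
ft_force: [0.6, -0.7, -0.9]
width: 88.0
```

Run:
```python
from meas import *
import pickle
o=ctrl.get_obs(); print(o['ee_pos'].round(1),o['orientation'].round(4),np.degrees(2*np.arctan2(o['orientation'][1],o['orientation'][0])).round(2)%360,o['qpos'].round(2))
d=cam('top'); pickle.dump(d,open('p5.pkl','wb')); C=cloud(d);H=cv2.cvtColor(d['img'],cv2.COLOR_RGB2HSV);S=H[...,1]
k=(C[...,0]>480)&(C[...,0]<560)&(abs(C[...,1]+264)<36)&(C[...,2]>36)&(C[...,2]<60)&(S<70); P=C[k];print('blade',len(P),rect(P),np.median(P[:,2]))
k=(C[...,0]>390)&(C[...,0]<540)&(abs(C[...,1]+264)<36)&(C[...,2]>50)&(C[...,2]<70); P=C[k];print('handle',len(P),rect(P),np.median(P[:,2]))
# press rim and plate
p=(abs(C[...,0]-583)<125)&(abs(C[...,1]+11)<125)&(C[...,2]>4)&(C[...,2]<11)&(S<70);print('plate',rect(C[p]))
q=(abs(C[...,0]-583)<70)&(abs(C[...,1]+11)<70)&(C[...,2]>104)&(C[...,2]<116)&(S<70);Q=C[q]
print('rim',len(Q),cv2.minEnclosingCircle(Q[:,:2].astype(np.float32)),rect(Q),np.median(Q[:,2]))
cv2.imwrite('pics/c5.png',cv2.resize(d['img'][140:250,225:415],(800,463),interpolation=cv2.INTER_CUBIC)[:,:,::-1])
```

```text
[568.8 266.9 188.1] [-3.1153e+00 -4.0100e-01 -2.0000e-04] 14.670000000000016 [0.42 0.44 1.63 0.   1.07 1.73]
blade 297 (array([ 525.8, -263.7]), array([34.7, 56.5]), np.float32(-89.6)) 42.150173680165835
handle 413 (array([ 457.5, -261.5]), array([ 22.9, 108.1]), np.float32(0.13)) 56.77864534470916
plate (array([582.7, -11.3]), array([147.9, 150. ]), np.float32(36.08))
rim 604 ((582.9009399414062, -11.31625747680664), 47.21743392944336) (array([583. , -10.5]), array([91.4, 92.3]), np.float32(46.45)) 109.52612635954807
```

View pics/c5.png

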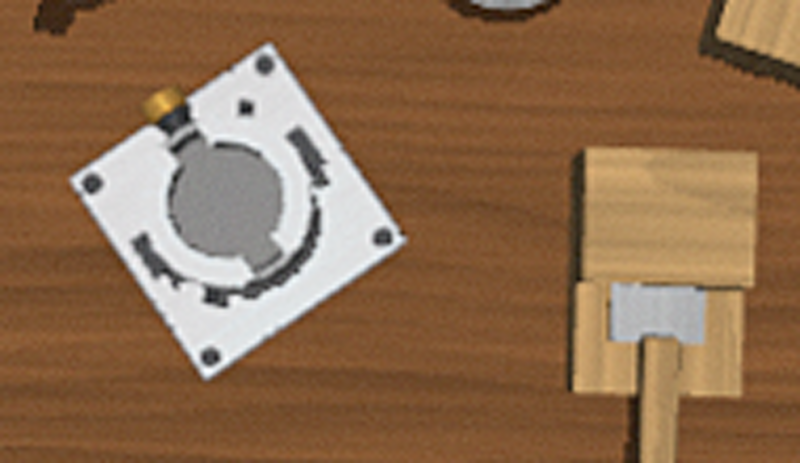

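The press is now clear: centre (583,-11), notches at about 36°. The scraper sits in the slot with the handle joint at x≈512.5, where fully home would be about 513. Now on to the lid.

Request:
play_rows(increments="1 0.0066 0.0253 0 0.6;1 0 0 -0.04 0;1 0 0 -0.04 0;1 0 0 -0.04 0;1 0 0 -0.03 0;1 0 0 -0.015 0;1 0 0 -0.01 0;1 0 0 0 0;1 0 0 0 0")

```text
t: 16.7
ee_pos: [576.0, 289.6, 15.3]
orientation: [-3.114, -0.413, -0.003]
ft_force: [0.5, -0.7, 0.3]
width: 87.4
```

Request:
play_rows(increments="1 -0.0005 0.0026 -0.006 0;1 0 0 -0.006 0;1 0 0 0 0;0 0 0 0 0;0 0 0 0 0;0 0 0 0 0;0 0 0 0 0;0 0 0 0 0;0 0 0 0 0;0 0 0 0 0;0 0 0 0 0;0 0 0 0 0;0 0 0 0 0;0 0 0 0 0")

```text
t: 18.1
ee_pos: [574.6, 292.1, 2.1]
orientation: [-3.114, -0.413, -0.0]
ft_force: [-0.6, 1.6, 0.4]
width: 19.9
```

Request:
play_rows(increments="0 0 0 0.02 0;0 0 0 0.04 0;0 0 0 0.04 0;0 0 0 0.04 0;0 0 0 0.04 0;0 0 0 0 0;0 0.0008 -0.0253 0 1.76;0 0.0007 -0.0253 0 1.76;0 0.0007 -0.0253 0 1.76;0 0.0007 -0.0253 0 1.76;0 0.0007 -0.0253 0 1.76;0 0.0007 -0.0253 0 1.76;0 0.0007 -0.0253 0 1.76;0 0.0007 -0.0253 0 1.76;0 0.0007 -0.0253 0 1.76;0 0.0007 -0.0253 0 1.76;0 0.0007 -0.0253 0 1.76;0 0.0007 -0.0253 0 1.76;0 0 0 0 0;0 0 0 0 0")

```text
t: 20.1
ee_pos: [582.0, -11.9, 180.6]
orientation: [-2.986, -0.974, 0.004]
ft_force: [-0.4, 0.5, -3.4]
width: 19.9
```

Run:
```python
from meas import *
o=ctrl.get_obs(); r=o['orientation'];print(o['ee_pos'].round(1),r.round(4),np.degrees(2*np.arctan2(r[1],r[0]))%360,o['width'],o['ft_force'].round(2),o['moment'].round(2),o['qpos'].round(2))
e=cam('scene');C=cloud(e);S=cv2.cvtColor(e['img'],cv2.COLOR_RGB2HSV)[...,1]
k=(abs(C[...,0]-583)<70)&(abs(C[...,1]+11)<70)&(C[...,2]>150)&(C[...,2]<270)
P=C[k]
for z in range(150,270,6):
    q=P[(P[:,2]>=z)&(P[:,2]<z+6)]
    if len(q):print(z,len(q),q[:,:2].min(0).round(),q[:,:2].max(0).round())
cv2.imwrite('pics/c6.png',cv2.resize(e['img'][90:270,260:440],(600,600),interpolation=cv2.INTER_CUBIC)[:,:,::-1])
```

```text
[582.  -11.9 180.6] [-2.9857 -0.9737  0.0037] 36.123617403486264 19.942037801883316 [-0.36  0.48 -3.4 ] [ 0.01 -0.05  0.02] [-0.04  0.38  1.74  0.    1.02  0.9 ]
174 5 [592. -37.] [615.  10.]
180 44 [591. -39.] [615.  12.]
186 4 [607.   2.] [613.  12.]
192 31 [585. -57.] [626.  25.]
198 274 [553. -57.] [626.  30.]
204 49 [555. -42.] [618.  13.]
210 52 [559. -42.] [616.  13.]
216 64 [560. -42.] [619.  16.]
222 61 [558. -42.] [618.  15.]
228 67 [556. -42.] [617.  15.]
234 97 [554. -40.] [616.  12.]
240 41 [570. -36.] [604.   9.]
246 41 [570. -36.] [602.   8.]
252 41 [569. -36.] [604.  11.]
258 49 [568. -37.] [606.  11.]
264 38 [574. -37.] [605.  10.]
```

View pics/c6.png

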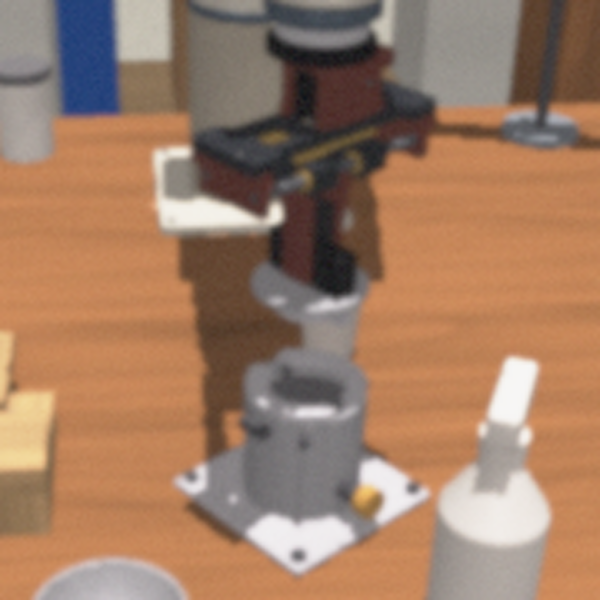

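Lid is held level, bar at 36.1°, just above the press. Lowering into the notches.

Request:
play_rows(increments="0 0.001 0.0015 -0.03 0;0 0 0 -0.025 0;0 0 0 -0.006 0;0 0 0 0 0;0 0 0 0 0")

```text
t: 20.65
ee_pos: [584.8, -9.6, 121.9]
orientation: [2.985, 0.977, 0.002]
ft_force: [1.2, -0.2, -4.4]
width: 20.0
```

Request:
play_rows(increments="0 0 0 -0.003 0;0 0 0 -0.004 0;0 0 0 -0.004 0;0 0 0 -0.004 0;0 0 0 0 0")

```text
t: 21.15
ee_pos: [583.6, -10.1, 105.4]
orientation: [-2.986, -0.976, 0.002]
ft_force: [0.0, -0.6, -2.9]
width: 19.8
```

Request:
play_rows(increments="0 0 -0.0005 -0.003 0;0 0 0 -0.003 0;0 0 0 -0.002 0;0 0 0 0 0;0 0 0 0 0")

```text
t: 21.65
ee_pos: [584.1, -10.6, 98.0]
orientation: [-2.986, -0.977, 0.0]
ft_force: [-1.0, -0.3, -4.6]
width: 19.6
```

Request:
play_rows(increments="0 0 0 -0.001 0;0 0 0 -0.001 0;0 0 0 0 0;0 0 0 0 0")

```text
t: 22.05
ee_pos: [584.3, -10.6, 96.6]
orientation: [2.986, 0.977, 0.001]
ft_force: [-2.8, 0.1, 3.1]
width: 19.9
```

Request:
play_rows(increments="0 0 0 -0.001 0;0 0 0 0 0;0 0 0 0 -2;0 0 0 0 -3;0 0 0 0 -3;0 0 0 0 -3;0 0 0 0 -3;0 0 0 0 -3;0 0 0 0 -3;0 0 0 0 -3;0 0 0 0 0;0 0 0 0 0")

```text
t: 23.25
ee_pos: [585.2, -10.3, 96.6]
orientation: [-3.121, -0.362, -0.004]
ft_force: [-3.2, 2.4, 9.6]
width: 19.5
```

Run:
```python
from h import *
o=ctrl.get_obs(); r=o['orientation'];print(o['ee_pos'].round(1),np.degrees(2*np.arctan2(r[1],r[0]))%360,o['width'],o['ft_force'].round(2),o['moment'].round(3))
```

```text
[585.2 -10.3  96.6] 13.233108936759095 19.473909010794905 [-3.25  2.35  9.58] [0.228 0.638 0.042]
```

Request:
play_rows(increments="0 0 0 0 -3;0 0 0 0 -3;0 0 0 0 -3;0 0 0 0 -3;0 0 0 0 -3;0 0 0 0 -3;0 0 0 0 -2;0 0 0 0 -1;0 0 0 0 0;0 0 0 0 0;0 0 0 0 0")

```text
t: 24.35
ee_pos: [585.6, -10.7, 96.6]
orientation: [3.134, -0.211, 0.005]
ft_force: [-0.2, 0.3, 8.6]
width: 19.8
```

Run:
```python
from m import *
o=ctrl.get_obs(); r=o['orientation'];print(o['ee_pos'].round(1),np.degrees(2*np.arctan2(r[1],r[0]))%360,o['width'],o['ft_force'].round(2),o['moment'].round(3))
d=cam('top');e=cam('scene')
for n,x in(('t',d),('s',e)):
    C=cloud(x);H=cv2.cvtColor(x['img'],cv2.COLOR_RGB2HSV)
    k=(abs(C[...,0]-583)<60)&(abs(C[...,1]+11)<60)&(C[...,2]>135)&(C[...,2]<155)&(H[...,2]<70);P=C[k];print(n,len(P),rect(P) if len(P)>4 else '',P[:,2].max() if len(P) else '')
    k=(abs(C[...,0]-583)<60)&(abs(C[...,1]+11)<60)&(C[...,2]>110)&(C[...,2]<121);P=C[k];print('flange',len(P),np.median(P[:,2]) if len(P) else '',P.min(0),P.max(0))
b=cv2.resize(e['img'][130:280,270:430],(640,600),interpolation=cv2.INTER_CUBIC)
cv2.imwrite('pics/c7.png',b[:,:,::-1])
```

```text
[585.6 -10.7  96.6] 352.2872502053461 19.785796585825956 [-0.25  0.29  8.58] [0.014 0.436 0.365]
t 3  148.40706960409045
flange 65 113.8185201200821 [536.32191411 -26.06416015 110.06751378] [551.75874656  22.6826283  118.41980199]
s 172 (array([588.8, -11.2]), array([23.1, 74.3]), np.float32(-10.59)) 154.53563506597413
flange 395 116.60162928946897 [549.86319718 -59.52912612 110.02013719] [629.59095803  33.13962605 120.69391982]
```

View pics/c7.png

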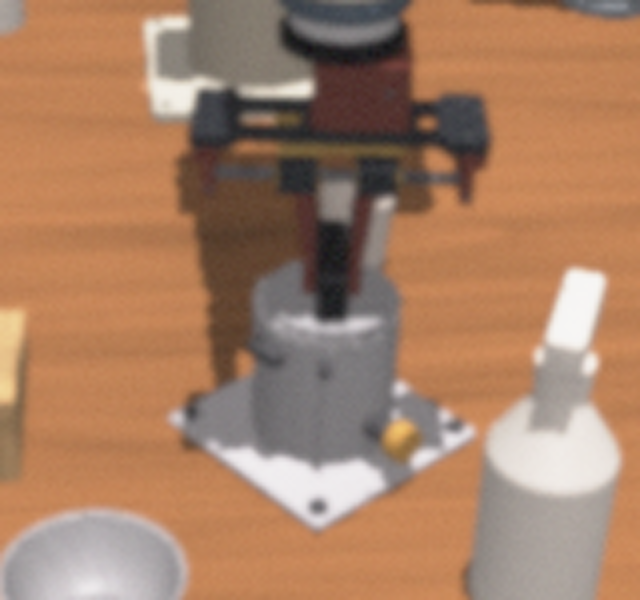

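Request:
play_rows(increments="0 0 0 0 -1;0 0 0 0 0;0 0 0 0 0")

```text
t: 24.75
ee_pos: [585.6, -10.7, 96.6]
orientation: [3.132, -0.239, 0.005]
ft_force: [-0.9, 0.2, 8.1]
width: 19.9
```

Run:
```python
from m import *
o=ctrl.get_obs(); r=o['orientation'];print(o['ee_pos'].round(1),np.degrees(2*np.arctan2(r[1],r[0]))%360,o['width'],o['ft_force'].round(2),o['moment'].round(3))
x=cam('scene');C=cloud(x);V=cv2.cvtColor(x['img'],cv2.COLOR_RGB2HSV)[...,2]
k=(abs(C[...,0]-583)<60)&(abs(C[...,1]+11)<40)&(C[...,2]>122)&(C[...,2]<157)&(V<60);
for v in range(195,212):
    u=np.where(k[v])[0]
    if len(u):print(v,u.min(),u.max(),C[v,u].mean(0).round(1))
# pin: dark blob near z 90 outside the cylinder
k=(C[...,0]>628)&(C[...,0]<645)&(abs(C[...,1]+19)<12)&(C[...,2]>82)&(C[...,2]<98)
P=C[k];print('pin',len(P),P.mean(0).round(1) if len(P) else '')
if len(P):
    q=P[P[:,0]>634];print(len(q),q.mean(0).round(1),np.degrees(np.arctan2(q[:,1].mean()+11.1,q[:,0].mean()-583)))
```

```text
[585.6 -10.7  96.6] 351.28680664315414 19.92071398925075 [-0.87  0.24  8.13] [0.04  0.406 0.401]
195 349 356 [599.7 -13.4 151. ]
196 349 356 [602.9 -13.8 150.1]
197 349 356 [609.2 -14.7 151.1]
198 349 356 [613.7 -15.3 151.1]
199 349 356 [617.8 -15.9 150.8]
200 349 356 [621.2 -16.3 150.1]
201 349 356 [622.7 -16.4 148.1]
202 349 356 [621.2 -16.1 144.2]
203 349 356 [622.1 -16.1 141.9]
204 349 355 [620.6 -17.  138. ]
205 350 355 [621.5 -15.8 135.6]
206 350 355 [621.7 -15.7 132.7]
207 350 355 [622.4 -15.7 130.2]
208 350 354 [621.9 -16.7 126.9]
pin 19 [632.9 -19.6  92.2]
9 [636.5 -21.8  92.2] -11.314294976936644
```

Run:
```python
from m import *
d=cam('top');C=cloud(d);k=(C[...,0]>390)&(C[...,0]<540)&(abs(C[...,1]+264)<36)&(C[...,2]>50)&(C[...,2]<70); print('handle',rect(C[k]))
k=(abs(C[...,0]-365)<50)&(abs(C[...,1]-43)<50)&(C[...,2]>50)&(C[...,2]<80);print('cup',k.sum(),rect(C[k]) if k.sum()>5 else 'hidden by arm')
k=(abs(C[...,0]-759)<80)&(abs(C[...,1]+167)<80)&(C[...,2]>35)&(C[...,2]<60);print('bowl',rect(C[k]))
o=ctrl.get_obs(); r=o['orientation'];print(o['t'],o['ee_pos'].round(1),np.degrees(2*np.arctan2(r[1],r[0]))%360,o['width'])
ctrl.close_job()
```

```text
handle (array([ 457.6, -261.6]), array([ 22.5, 108. ]), np.float32(-0.12))
cup 0 hidden by arm
bowl (array([ 759.2, -166.6]), array([105.7, 108.4]), np.float32(-72.59))
24.85 [585.6 -10.7  96.6] 351.28521307343823 19.90065656203963
the job is handed in; nothing more can be done
```

I put the scraper in the smallest rack, then seated the lid and twisted it to half-way. I handed in at 24.9 s, still gripping the lid.

**Scraper:** the blade stopped against the slot's back wall with about 11–16 N of push. After release it lay flat, and the joint of blade and handle was about 1 mm from its computed home position. It had not moved at the final check.

**Lid:** the lugs dropped through the notches and the lid reached its seated height (TCP 96.6 mm, bar top about 150–151 mm). The gripper finished at -8.7°; I expected the half-way pins at about -8.8°, from the press yaw. It stayed steady there and never went near the lock.

**Checks that failed or disagreed:**
- The first scraper grasp missed. I lifted before the slow fingers had closed, and the camera showed the real fingertips about 25 mm above the reported TCP. The scraper had not moved, and the second grasp held.
- Camera estimates of the bar (-7.7° and -10.6°) and the pin (about -9.6° and -11.3°) scatter by a few degrees around the gripper angle.
- The wrist moment about the vertical was about 0.4 Nm, more than the 0.17 Nm spring alone, probably from friction.
- In the last look the bowl was unmoved. The cup was hidden by the arm and I did not measure the spray bottle again, though no move went near either.

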